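# Scrape the broken pot off the counter board

### The job

A small clay pot has broken on the shop's white glass counter board: take the scraper block from its wire rack and, in a stroke down each half of the board, draw every shard over the open edge into the metal catch pan, with the blade resting lightly on the glass from the back of the board to the open edge. Then put the scraper back in its rack as it was. The shards are sharp, so move them only with the scraper, not with the gripper, and leave the other things on the counter where they stand.

Things in the scene. Friction and masses are not known exactly. Their poses are not given: they have to be found in the camera images.
- board: Fixed counter board: white glass in a brown wooden frame. Origin on the counter under the centre of the glass; z up. The glass is level, its top 36 mm above the counter, 250 mm along the board's x (-125 to +125 mm) and 240 mm along y.
- pan: Fixed aluminium catch pan hung on the board's open edge, axes parallel to the board's. Origin on the counter under its centre, 182.5 mm to the -x side of the board's origin. 115 mm along x, 264 mm along y, floor 3 mm above the counter, walls 2 mm thick, 32 mm high on three sides; the fourth side is the board.
- rack: Fixed wire rack, the scraper's parking place: two level steel rods, 120 mm long and 8 mm thick, parallel to the rack's y, at x = -13 and +13 mm (18 mm gap), their tops 62 mm above the counter, over a dark 80 x 110 x 6 mm foot plate. Origin on the counter under the centre.
- scraper: Loose scraper block, 0.2 to 0.3 kg, the same both ways round. Origin at the middle of the lower edge of its aluminium bar; z up, y along the blade. Bar: 12 mm thick (x), 130 mm long (y), z = 0 to 24 mm. Light wooden grip on it: 32 mm thick (x), 110 mm long (y), z = 23 to 78 mm. Use a few newtons on the glass; over 16 N is leaning too hard.
- shard0: Loose flat terracotta shard, about 40 x 30 mm, 7 mm thick, 14 g; origin under its middle. It starts on the board.
- shard1: Another shard, as shard0.
- shard2: Another shard, as shard0.
- shard3: Another shard, as shard0.
- shard4: Another shard, as shard0.
- stump: Bystander: the foot of the broken pot, a terracotta cup 72 mm wide and 45 mm high; origin under its centre.
- spray: Bystander: green spray bottle with a white trigger head, 50 x 95 mm, 235 mm high; origin under its centre.
- wipes: Bystander: white and green pack of wipes, 110 x 200 x 60 mm; origin under its centre.
- jar: Bystander: amber jar, 68 mm wide, 95 mm high; origin under its centre.
- bottle: Bystander: green glass bottle, 62 mm wide, 190 mm high; origin under its centre.
- saucer: Bystander: terracotta saucer, 124 mm wide, 18 mm high; origin under its centre.
- brush: Bystander: hand brush with a wooden handle, about 0.2 m long, lying on the counter.
- glass_edge (a point): Middle of the glass's open edge, on its top (board x = -125 mm), axes as the board's. No edging here: what is drawn over it towards -x drops straight into the catch pan.
- glass_back (a point): Middle of the glass's back edge, on its top (board x = +125 mm), axes as the board's. From here a wooden edging, 15 mm wide and 10 mm higher than the glass, runs along the back and along both y sides of the board.
- rack_seat (a point): Point midway between the rack's rods, level with their tops, axes as the rack's. Parked, the scraper's bar hangs in the gap, its wooden grip sits on the rods and its origin is 23 mm straight below this point (either way round).
- scraper_grip (a point): Point in the middle of the wooden grip, 56 mm above the scraper's origin: take it here from above, across the 32 mm. Under the bar an orange blade with a black rubber lip, 4 mm thick, 130 mm long, sticks straight down, clamped so that the lip ends 5 to 27 mm below the bar, differently each time; no reading tells: feel for the glass. The lip yields 1 mm for 8 N.
Things that resemble listed ones, but are neither listed nor needed, are in the scene too. Leave any blue or pink look-alike of the scraper alone.

How it is judged:
By the outcome, as a careful person would: the job done as asked, in the order asked, and still so for the second after the job is handed in, with the robot touching nothing.
It also fails if it takes over 72 s, if anything falls off the work surface, if the arm or the gripper's body presses on something with over 40 N, if the wrist force passes 120 N, or if a joint passes its speed limit or range.

### The arm

A 6-joint arm with a two-finger parallel gripper is mounted at the origin on the work surface. World frame = base frame: x ahead of the robot, y to its left, z up, the work surface at z = 0. Lengths are in m, angles in rad, forces in N, time in s.
With the tool pointing down it reaches from about 0.225 to 0.875 m from the base axis. Payload 3.4 kg.
Tool frame: the origin (TCP) lies on the centre line of the jaws, within the pads' length; the fingertips stand 17 mm ahead of it and the grasp point (between the pads) lies 2 mm behind it (tcp_to_tips is the distance from the TCP to the fingertips, in m); z points along the fingers, y is the direction in which the jaws open and shut (so a half turn about z gives the same grasp; the last joint's range is limited). The gripper opens to 85 mm and grips with 20 to 120 N. Pads are 22 mm wide; open, the fingers measure 114 mm over their backs; the gripper's body (76 mm by 85 mm) begins 54 mm behind the grasp point. The pads swing forward as they close: fully open they stand 13 mm farther back than shut.
Start: joints at [1.119, 0.276, 1.505, -0, 1.361, -0.121], TCP at [0.187, 0.544, 0.248] pointing down, gripper open.
Joint ranges: [-2.89, 2.89], [-0.75, 2.08], [0.22, 2.7], [-1.18, 4.32], [0.11, 2.71], [-2.7, 2.7]. Speed limits (rad/s): [2.57, 2.57, 3.14, 3.14, 3.14, 3.14].

### API

Orientations are given as a rotation vector (axis times angle).
In Python, from cell import * gives the robot as it stands. Calls block until the motion is done:
- move_pose(position, orientation): joint-space move of the TCP to a pose.
- move_straight(position, frame=None, vel=0.15, guard=None): straight line of the TCP; frame=None keeps the orientation; vel is the mean speed in m/s. With guard (N) it stops when the force on the tool has changed by that much, and returns True; else False.
- move_j(angles): joint-space move.
- command_gripper(opening, force=None): opening from 0.0 (shut) to 1.0 (fully open); force is the grip in N (None keeps the last); returns when the fingers have stopped.
- sleep(seconds).
- solve_ik(position, orientation): joint angles nearest the present ones, or None.
- sense(): the state.
- grab_frame(name): name is "scene" or "top" or "wrist"; returns the picture (480x640x3 uint8, red, green, blue); there is no depth.
- get_calibration(name): a dict with "mtx" (3x3 intrinsics, pixels), "rvec" (rotation vector, rad) and "tvec" (3), from world to camera coordinates, as OpenCV has them. Camera axes: x right, y down, z forward; pixel columns grow to the right and rows downward; lengths in m; the calibration is good to about 2 mm. A picture is of the moment at which its call begins: read the wrist's pose just before it. get_calibration takes no time and is no camera call; for the wrist camera it gives the pose at the moment of the call.
A pose or a line that the arm cannot do raises IKError and nothing moves.
- finish_job(): hands the job in, once; it reports no verdict.
The state is a dict: "t": time; "q": joint angles; "dq": joint speeds; "effort": joint torques, N m; "eef_pos": TCP position; "eef_rot": TCP orientation; "contact_force": force on the tool from outside, world axes, zero at the start; "torque": the same for the moment, N m; "grip_width": opening from 0.0 (shut) to 1.0 (fully open).
Only numpy, scipy, OpenCV 4.12 (cv2) and the standard library are available. Lean on these libraries where they do the work, as an engineer would, in place of code of your own. Each camera call takes 0.05 s, during which the arm holds its last target.

## Working session

There is one attempt and no reset: what is moved stays moved. The work goes in short steps, each a Python script; the robot and the scene stay as the last script left them, time stands still between calls to the robot, and variables do not carry over. Pictures are saved under pics/ and viewed, and the job is handed in when it is done.

```bash
mkdir -p pics; ls; python3 - <<'E'
from cell import *
import cv2
s=sense();print(s['t'],s['eef_pos'],s['eef_rot'],s['contact_force'])
for n in ["scene","top","wrist"]:
    im=grab_frame(n);cv2.imwrite(f"pics/{n}0.png",im[...,::-1]);c=get_calibration(n);print(n,c)
E
```

```text
pics
0.0 [0.18651867 0.54336867 0.24743068] [-5.17067441e-01 -3.09821939e+00  2.79710286e-03] [ 1.24338955 -0.38080084 -0.28133885]
scene {'mtx': array([[555.89314886,   0.        , 321.32372399],
       [  0.        , 555.89314886, 240.38866452],
       [  0.        ,   0.        ,   1.        ]]), 'rvec': array([ 1.0085733 ,  2.65740817, -0.80116173]), 'tvec': array([ 0.38288408, -0.22011036,  1.90025499])}
top {'mtx': array([[622.1112447 ,   0.        , 330.27407087],
       [  0.        , 622.1112447 , 229.89848236],
       [  0.        ,   0.        ,   1.        ]]), 'rvec': array([ 2.16383966, -2.13336005,  0.15420317]), 'tvec': array([-0.06073017,  0.51952835,  1.48946191])}
wrist {'mtx': array([[397.8336483 ,   0.        , 313.96573564],
       [  0.        , 397.8336483 , 235.20737709],
       [  0.        ,   0.        ,   1.        ]]), 'rvec': array([-2.32922266, -1.66378319, -0.2725309 ]), 'tvec': array([-0.57424192, -0.04172244,  0.38045241])}
```

View pics/top0.png

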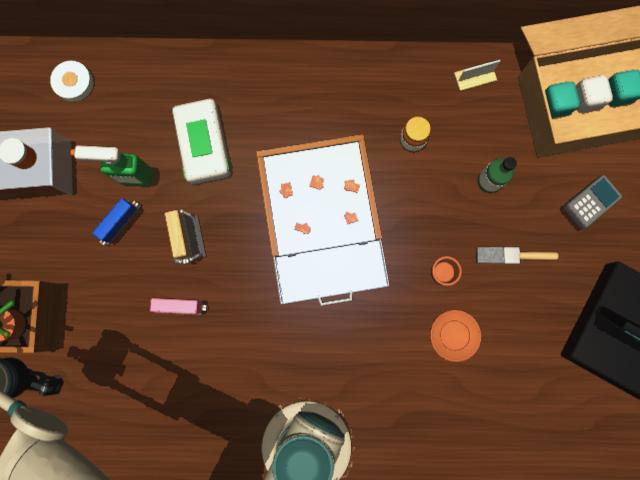

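View pics/scene0.png

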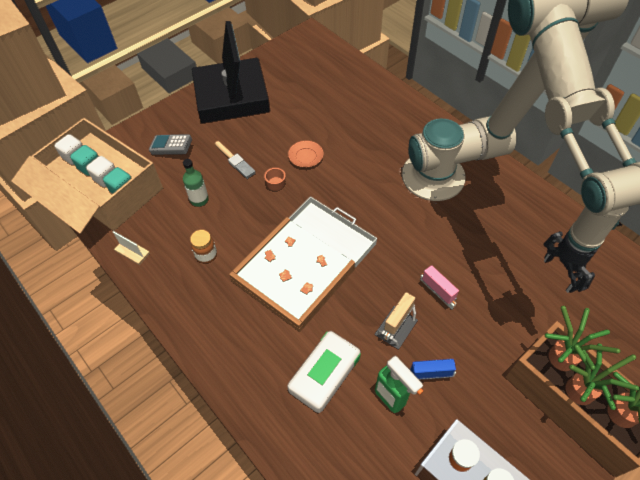

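View pics/wrist0.png

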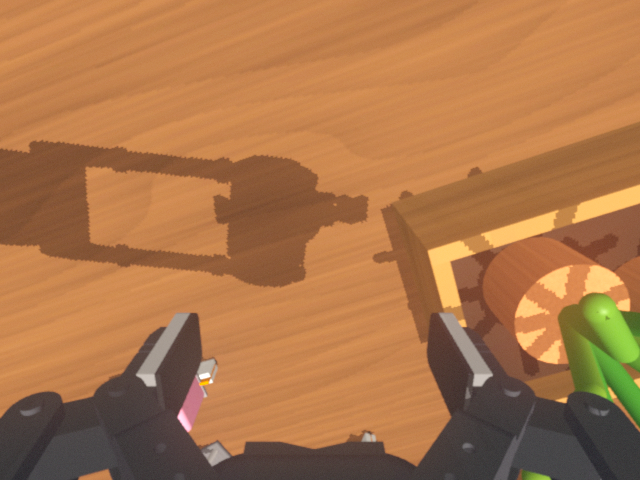

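The top view shows the board at about (320,195), its pan below at (332,270), five shards on the glass, and the wooden-gripped scraper in its rack at (180,237). The pink (178,306) and blue (117,222) look-alikes are nearby. Next I'll take the edges and positions from the pixels.

```bash
cat > h.py <<'E'
import numpy as np, cv2
from cell import *
def ray(c,uv,z):
    uv=np.asarray(uv,float).reshape(-1,1,2)
    R=cv2.Rodrigues(np.array(c['rvec']))[0];t=np.array(c['tvec']).ravel()
    n=cv2.undistortPoints(uv,np.array(c['mtx']),None).reshape(-1,2)
    d=np.c_[n,np.ones(len(n))]@R; o=-R.T@t
    return o+d*((z-o[2])/d[:,2])[:,None]
def proj(c,P):
    return cv2.projectPoints(np.asarray(P,float).reshape(-1,3),np.array(c['rvec']),np.array(c['tvec']),np.array(c['mtx']),None)[0].reshape(-1,2)
E
python3 - <<'E'
import cv2
im=cv2.imread('pics/top0.png')
a=cv2.resize(im[125:310,245:400],None,fx=3.2,fy=3.2,interpolation=cv2.INTER_CUBIC)
b=cv2.resize(im[190:330,80:230],None,fx=4,fy=4,interpolation=cv2.INTER_CUBIC)
cv2.imwrite('pics/a.png',a);cv2.imwrite('pics/b.png',b)
im=cv2.imread('pics/scene0.png')
cv2.imwrite('pics/c.png',cv2.resize(im[260:400,350:480],None,fx=4,fy=4,interpolation=cv2.INTER_CUBIC))
E
```

```text
(no output)
```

View pics/a.png

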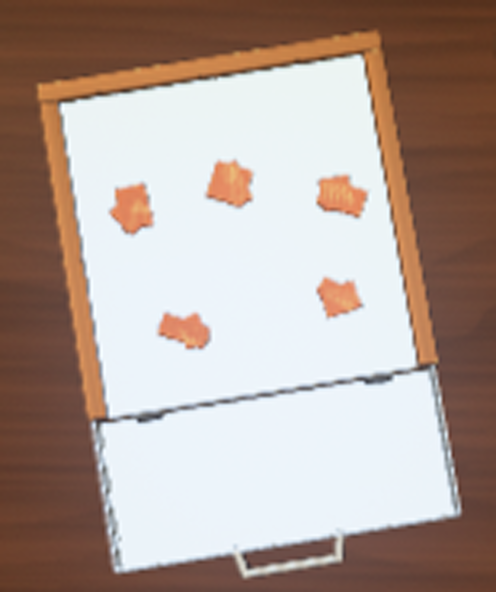

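View pics/b.png

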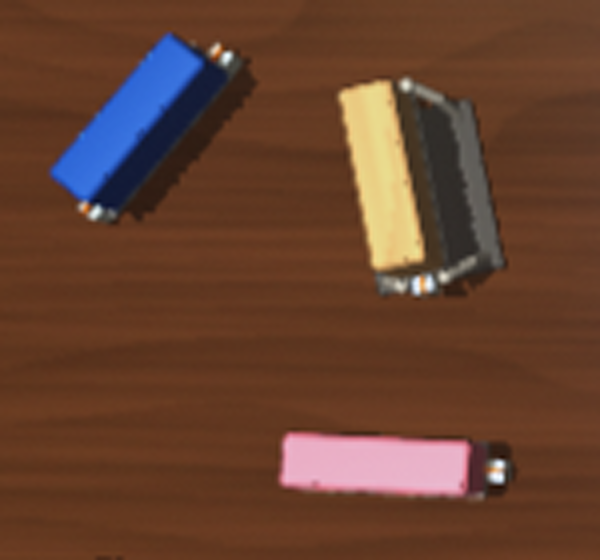

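View pics/c.png

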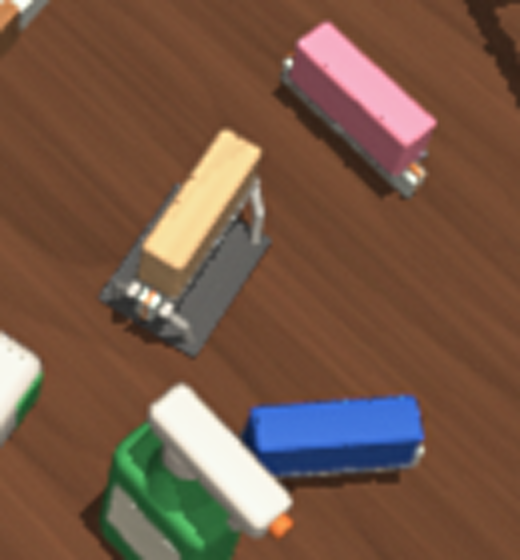

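```bash
python3 - <<'E'
from h import *
for n,sl in (("top",(slice(195,275),slice(155,200))),("scene",None)):
    pass
c=get_calibration("top"); im=cv2.imread('pics/top0.png')
# glass corners (from crop)
px=np.array([[60,101],[364,55],[102,419],[418,368]])/3.2+[245,125]
W=ray(c,px,.036); print("glass",W.round(4))
L=np.array([[.125,.12],[.125,-.12],[-.125,.12],[-.125,-.12]])
print("sides",[round(float(np.linalg.norm(W[i]-W[j])),4) for i,j in((0,1),(2,3),(0,2),(1,3))])
M,_=cv2.estimateAffinePartial2D(L,W[:,:2]); print(M, np.degrees(np.arctan2(M[1,0],M[0,0])), np.hypot(M[1,0],M[0,0]))
# frame outer corners z .046
px=np.array([[38,87],[380,32],[90,419],[438,362]])/3.2+[245,125]
W=ray(c,px,.046)
L=np.array([[.14,.135],[.14,-.135],[-.125,.135],[-.125,-.135]])
M,_=cv2.estimateAffinePartial2D(L,W[:,:2]); print(M, np.degrees(np.arctan2(M[1,0],M[0,0])), np.hypot(M[1,0],M[0,0]))
hsv=cv2.cvtColor(im,cv2.COLOR_BGR2HSV)
m=cv2.inRange(hsv,(15,60,150),(30,200,255)); m2=np.zeros_like(m); m2[200:275,155:200]=m[200:275,155:200]
k=max(cv2.findContours(m2,0,1)[0],key=cv2.contourArea); r=cv2.minAreaRect(k);print(r)
b=cv2.boxPoints(r);B=ray(c,b,.117);print(B.round(4),B.mean(0))
e=[B[1]-B[0],B[2]-B[1]];print([(np.linalg.norm(x),np.degrees(np.arctan2(x[1],x[0]))) for x in e])
# scene cam top-face corners
cs=get_calibration("scene")
px=np.array([[223,131],[262,153],[142,241],[182,262]])/4+[350,260]
B=ray(cs,px,.117);print(B.round(4),B.mean(0)); d=(B[0]+B[1]-B[2]-B[3]);print(np.linalg.norm(d)/2,np.degrees(np.arctan2(d[1],d[0])))
# shards
m=cv2.inRange(hsv,(3,90,120),(16,220,255))
for k in cv2.findContours(m,0,1)[0]:
    A=cv2.contourArea(k);(u,v),_=cv2.minEnclosingCircle(k)
    if A>30 and 275<u<365 and 165<v<240:
        print(A,ray(c,[u,v],.04)[0].round(3), (u,v))
for s in (("wipes",202,140,.06),("jar",417,130,.095),):
    print(s,ray(c,s[1:3],s[3]))
E
```

```text
glass [[ 0.703   0.1153  0.036 ]
 [ 0.7435 -0.1216  0.036 ]
 [ 0.4544  0.076   0.036 ]
 [ 0.4971 -0.1648  0.036 ]]
sides [0.2403, 0.2446, 0.2517, 0.2502]Traceback (most recent call last):
  File "<stdin>", line 10, in <module>
cv2.error: OpenCV(4.12.0) /io/opencv/modules/calib3d/src/ptsetreg.cpp:1108: error: (-215:Assertion failed) count >= 0 && to.checkVector(2) == count in function 'estimateAffinePartial2D'
```

```bash
python3 - <<'E'
from h import *
c=get_calibration("top"); im=cv2.imread('pics/top0.png')
def fit(px,L,z):
    W=ray(c,px,z)
    M,_=cv2.estimateAffinePartial2D(np.float32(L),np.float32(W[:,:2]),ransacReprojThreshold=.02); print(M.round(4), np.degrees(np.arctan2(M[1,0],M[0,0])), np.hypot(M[1,0],M[0,0]))
fit(np.array([[60,101],[364,55],[102,419],[418,368]])/3.2+[245,125],[[.125,.12],[.125,-.12],[-.125,.12],[-.125,-.12]],.036)
fit(np.array([[38,87],[380,32],[90,419],[438,362]])/3.2+[245,125],[[.14,.135],[.14,-.135],[-.125,.135],[-.125,-.135]],.046)
hsv=cv2.cvtColor(im,cv2.COLOR_BGR2HSV)
m=cv2.inRange(hsv,(15,60,150),(30,200,255)); m2=np.zeros_like(m); m2[200:275,155:200]=m[200:275,155:200]
k=max(cv2.findContours(m2,0,1)[0],key=cv2.contourArea); r=cv2.minAreaRect(k);print(r)
b=cv2.boxPoints(r);B=ray(c,b,.117);print(B.round(4),B.mean(0))
e=[B[1]-B[0],B[2]-B[1]];print([(np.linalg.norm(x),np.degrees(np.arctan2(x[1],x[0]))) for x in e])
cs=get_calibration("scene")
px=np.array([[223,131],[262,153],[142,241],[182,262]])/4+[350,260]
B=ray(cs,px,.117);print(B.round(4),B.mean(0)); d=(B[0]+B[1]-B[2]-B[3]);print(np.linalg.norm(d)/2,np.degrees(np.arctan2(d[1],d[0])))
m=cv2.inRange(hsv,(3,90,120),(16,220,255))
for k in cv2.findContours(m,0,1)[0]:
    A=cv2.contourArea(k);(u,v),_=cv2.minEnclosingCircle(k)
    if A>30 and 275<u<365 and 165<v<240:
        print(A,ray(c,[u,v],.04)[0].round(3), (u,v))
for s in (("wipes",202,140,.06),("jar",417,130,.095),("spray",97,154,.23)):
    print(s,ray(c,s[1:3],s[3]))
s=sense()
print(cv2.Rodrigues(np.array(s['eef_rot']))[0].round(3))
E
```

```text
[[ 0.9925 -0.1689  0.5995]
 [ 0.1689  0.9925 -0.0238]] 9.657837585079399 1.0067628880854729
[[ 0.9768 -0.1761  0.5988]
 [ 0.1761  0.9768 -0.0255]] 10.217711998271376 0.9925242991716787
((175.0576934814453, 233.2884521484375), (46.479522705078125, 13.335897445678711), 78.69007110595703)
[[0.5459 0.335  0.117 ]
 [0.5526 0.3049 0.117 ]
 [0.4461 0.2786 0.117 ]
 [0.4396 0.3085 0.117 ]] [0.49607406 0.3067563  0.117     ]
[(np.float64(0.03088536999887853), np.float64(-77.61146966369785)), (np.float64(0.10962959526129869), np.float64(-166.15177154685912))]
[[0.449  0.2844 0.117 ]
 [0.4414 0.3138 0.117 ]
 [0.5487 0.3059 0.117 ]
 [0.5397 0.3343 0.117 ]] [0.4947021  0.30958113 0.117     ]
0.10119223251525858 -168.00521207135327
92.0 [0.526 0.015 0.04 ] (302.406982421875, 227.1511688232422)
85.0 [ 0.552 -0.103  0.04 ] (350.60205078125, 217.2346954345703)
111.0 [0.619 0.058 0.04 ] (285.76605224609375, 189.62843322753906)
111.5 [ 0.629 -0.102  0.04 ] (350.5, 186.5)
118.0 [ 0.638 -0.018  0.04 ] (316.5, 182.5)
1634.5 [ 0.607 -0.023  0.04 ] (318.2983093261719, 194.789794921875)
('wipes', 202, 140, 0.06) [[0.73638327 0.2660416  0.06      ]]
('jar', 417, 130, 0.095) [[ 0.75879309 -0.25937616  0.095     ]]
('spray', 97, 154, 0.23) [[0.65230103 0.4566164  0.23      ]]
[[-0.946  0.325 -0.001]
 [ 0.325  0.946 -0.001]
 [ 0.    -0.001 -1.   ]]
```

```bash
cat >> h.py <<'E'
def down(a):
    """tool pointing down, tool y at world angle a (deg)"""
    a=np.radians(a); y=np.array([np.cos(a),np.sin(a),0]); z=np.array([0,0,-1.]); x=np.cross(y,z)
    return cv2.Rodrigues(np.c_[x,y,z])[0].ravel()
BC=np.array([.5992,-.0246]); BY=9.9
def bw(x,y,z):
    a=np.radians(BY);return [BC[0]+x*np.cos(a)-y*np.sin(a),BC[1]+x*np.sin(a)+y*np.cos(a),z]
E
python3 - <<'E'
from h import *
for n,p in (("rack",[.4955,.308,.093]),("rackhi",[.4955,.308,.25]),("b1",bw(.11,-.05,.11)),("b2",bw(-.14,.05,.1)),("b3",bw(.11,.05,.11)),("b4",bw(-.14,-.05,.1))):
  for a in ((103,-77) if n[0]=='r' else (9.9,189.9)):
    q=solve_ik(p,down(a)); print(n,a,None if q is None else np.round(q,2))
c=get_calibration("wrist");R=cv2.Rodrigues(c['rvec'])[0];print("cam pos",-R.T@c['tvec'],"axis",R[2]); s=sense();print(s['eef_pos'])
Rt=cv2.Rodrigues(np.array(s['eef_rot']))[0]; print("cam in tool",Rt.T@(-R.T@c['tvec']-s['eef_pos']),Rt.T@R[2])
E
```

```text
rack 103 [ 0.44  0.41  1.71  0.    1.02 -1.36]
rack -77 [ 0.44  0.41  1.71 -0.    1.02  1.78]
rackhi 103 [ 0.44  0.29  1.48  0.    1.37 -1.36]
rackhi -77 [ 0.44  0.29  1.48 -0.    1.37  1.78]
b1 9.9 [-0.17  0.58  1.36 -0.    1.2  -0.35]
b1 189.9 None
b2 9.9 [-0.15  0.24  1.98 -0.    0.93 -0.33]
b2 189.9 None
b3 9.9 [-0.04  0.55  1.41 -0.    1.18 -0.21]
b3 189.9 None
b4 9.9 [-0.35  0.27  1.93 -0.    0.94 -0.52]
b4 189.9 [-0.35  0.27  1.93 -0.    0.94  2.62]
cam pos [0.10842126 0.57044553 0.37292802] axis [ 0.30308728 -0.10536676 -0.94711982]
[0.18661339 0.54346664 0.247651  ]
cam in tool [ 8.27339865e-02 -5.88066361e-05 -1.25264867e-01] [-3.21017509e-01  1.26250832e-04  9.47073251e-01]
```

```bash
python3 - <<'E'
from h import *
import pickle
cal={}
move_pose(bw(-.02,.05,.32),down(9.9))
cal['wb']=get_calibration("wrist");im=grab_frame("wrist");cv2.imwrite("pics/wb.png",im[...,::-1]); print(sense()['t'])
a=np.radians(13.1)
move_pose([.4955-.05*np.cos(a),.308-.05*np.sin(a),.26],down(103.1))
cal['wr']=get_calibration("wrist");im=grab_frame("wrist");cv2.imwrite("pics/wr.png",im[...,::-1]); s=sense();print(s['t'],s['contact_force'])
pickle.dump(cal,open('cal.pkl','wb'))
E
```

```text
2.525
3.75 [ 0.31596114 -0.09423544 -0.56273955]
```

View pics/wb.png

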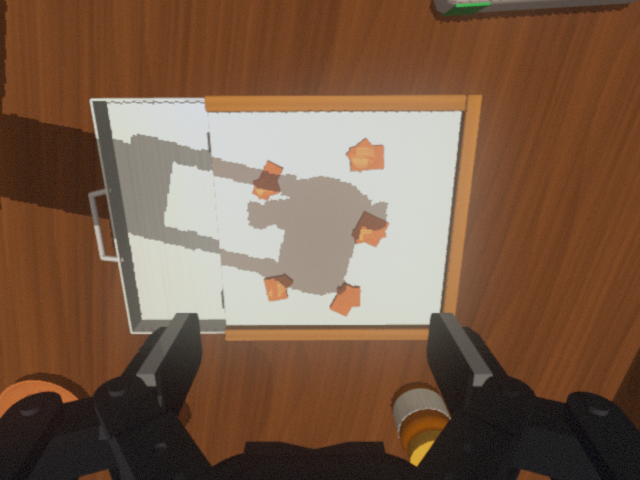

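View pics/wr.png

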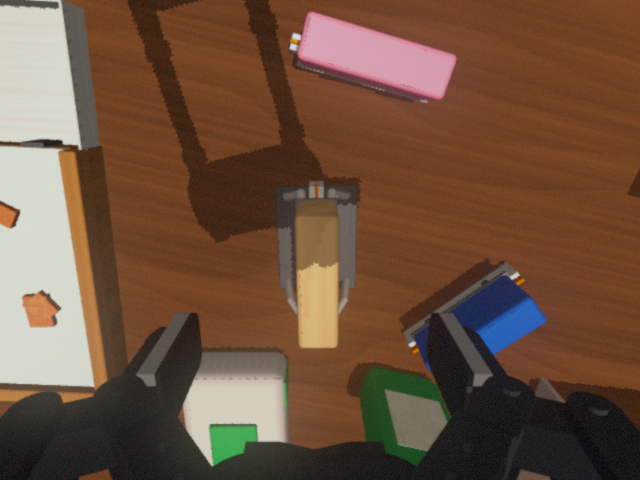

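```bash
python3 - <<'E'
from h import *
import pickle
cal=pickle.load(open('cal.pkl','rb'))
im=cv2.imread('pics/wb.png');cv2.imwrite('pics/wb2.png',cv2.resize(im[80:350,190:490],None,fx=2.6,fy=2.2,interpolation=cv2.INTER_CUBIC))
im=cv2.imread('pics/wr.png');cv2.imwrite('pics/wr2.png',cv2.resize(im[170:370,260:380],None,fx=3,fy=3,interpolation=cv2.INTER_CUBIC))
hsv=cv2.cvtColor(im,cv2.COLOR_BGR2HSV)
c=cal['wr']
px=[[297,199],[338,199],[337.5,347],[299,348]]
B=ray(c,px,.117);print(B.round(4),B.mean(0));d=B[0]+B[1]-B[2]-B[3];print(np.linalg.norm(d)/2,np.degrees(np.arctan2(d[1],d[0]))+180,np.linalg.norm(B[0]-B[1]),np.linalg.norm(B[2]-B[3]))
c=cal['wb']
for nm,px,z,L in (("frame",[[206,97],[481,95],[447,339.5],[226,339.5]],.046,[[-.125,.135],[.14,.135],[.14,-.135],[-.125,-.135]]),("glass",[[209,111],[462,111],[443,326]],.036,[[-.125,.12],[.125,.12],[.125,-.12]])):
    W=ray(c,px,z);M,_=cv2.estimateAffinePartial2D(np.float32(L),np.float32(W[:,:2]),ransacReprojThreshold=.02);print(nm,W.round(4),M.round(4),np.degrees(np.arctan2(M[1,0],M[0,0])), np.hypot(M[1,0],M[0,0]))
E
```

```text
[[0.4324 0.2809 0.117 ]
 [0.426  0.3085 0.117 ]
 [0.5419 0.3374 0.117 ]
 [0.5497 0.3081 0.117 ]] [0.48749489 0.30872978 0.117     ]
0.11993625669816989 13.51680876699615 0.028343019769754466 0.030361093623819096
frame [[ 0.455   0.0889  0.046 ]
 [ 0.7112  0.1359  0.046 ]
 [ 0.7543 -0.1287  0.046 ]
 [ 0.5013 -0.1733  0.046 ]] [[ 0.9684 -0.1691  0.5982]
 [ 0.1691  0.9684 -0.0206]] 9.904581460339553 0.9830104124628848
glass [[ 0.4565  0.0761  0.036 ]
 [ 0.7013  0.1192  0.036 ]
 [ 0.7495 -0.1176  0.036 ]] [[ 0.9898 -0.1843  0.6019]
 [ 0.1843  0.9898 -0.0214]] 10.54798799983052 1.0068039282018326
```

View pics/wb2.png

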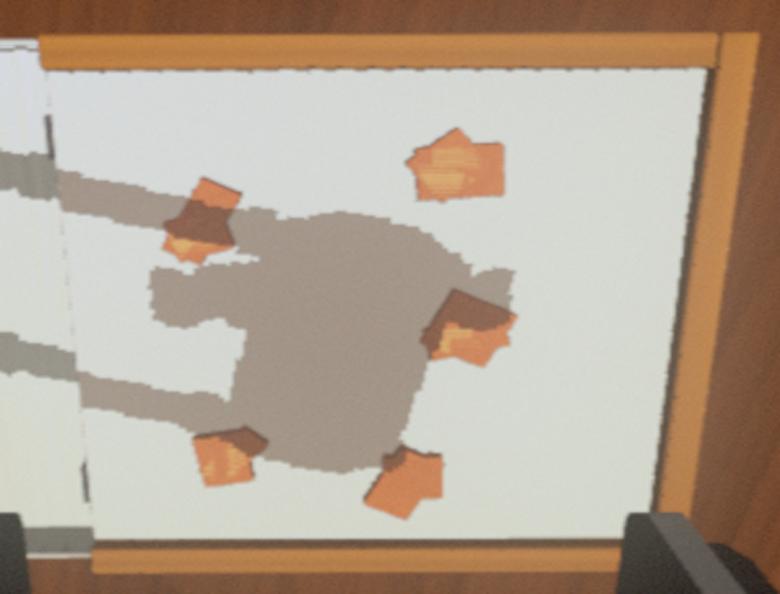

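View pics/wr2.png

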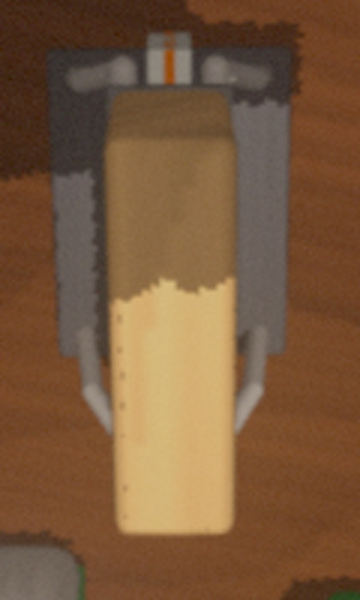

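```bash
python3 - <<'E'
from h import *
import pickle
cal=pickle.load(open('cal.pkl','rb'))
c=cal['wr']
B=ray(c,[[295.6,215.7],[338,215.7],[338,347.7],[299,347.7]],.117);print(B.round(4),B.mean(0));d=B[0]+B[1]-B[2]-B[3];print(np.linalg.norm(d)/2,np.degrees(np.arctan2(d[1],d[0]))+180,np.linalg.norm(B[0]-B[1]),np.linalg.norm(B[2]-B[3]))
c=cal['wb']
W=ray(c,[[207.3,111.8],[461.2,111.8],[440.8,325.0],[225.4,325.0]],.036)
L=[[-.125,.12],[.125,.12],[.125,-.12],[-.125,-.12]]
M,_=cv2.estimateAffinePartial2D(np.float32(L),np.float32(W[:,:2]),ransacReprojThreshold=.02);print(W.round(4),M.round(4),np.degrees(np.arctan2(M[1,0],M[0,0])), np.hypot(M[1,0],M[0,0]),W.mean(0))
E
```

```text
[[0.4443 0.2825 0.117 ]
 [0.4376 0.3115 0.117 ]
 [0.5425 0.338  0.117 ]
 [0.5494 0.308  0.117 ]] [0.49345424 0.30998459 0.117     ]
0.10813468186188523 13.915587259694547 0.02972226468361335 0.03074982449911587
[[ 0.4549  0.075   0.036 ]
 [ 0.7007  0.1183  0.036 ]
 [ 0.7466 -0.1167  0.036 ]
 [ 0.4972 -0.1607  0.036 ]] [[ 0.9858 -0.1789  0.5999]
 [ 0.1789  0.9858 -0.021 ]] 10.285674742215024 1.0018658145630308 [ 0.59986799 -0.02100812  0.036     ]
```

```bash
sed -i 's/^BC=.*/BC=np.array([.5995,-.0225]); BY=10.1; RP=np.array([.4947,.309]); RA=103.3/' h.py; python3 - <<'E'
from h import *
move_pose([*RP,.17],down(RA))
s0=sense();print(s0['t'],s0['contact_force'],s0['eef_pos'])
print(move_straight([*RP,.093],vel=.1,guard=8))
print(sense()['eef_pos'])
command_gripper(0.2,force=70)
s=sense();print(s['t'],s['grip_width'],s['eef_pos'],s['contact_force'],s['torque'])
im=grab_frame("scene");cv2.imwrite("pics/s1.png",cv2.resize(im[160:400,330:640],None,fx=2.4,fy=2.4)[...,::-1])
E
```

```text
4.2417 [ 0.22860935 -0.07090916  0.13781813] [0.49492604 0.30823537 0.16989232]
False
[0.4952244  0.30930502 0.09385135]
5.7 0.36607661416685683 [0.49487966 0.30921917 0.09347887] [-0.98568332  0.02425139  3.62963907] [ 0.03146395  0.12566055 -0.00806322]
```

View pics/s1.png

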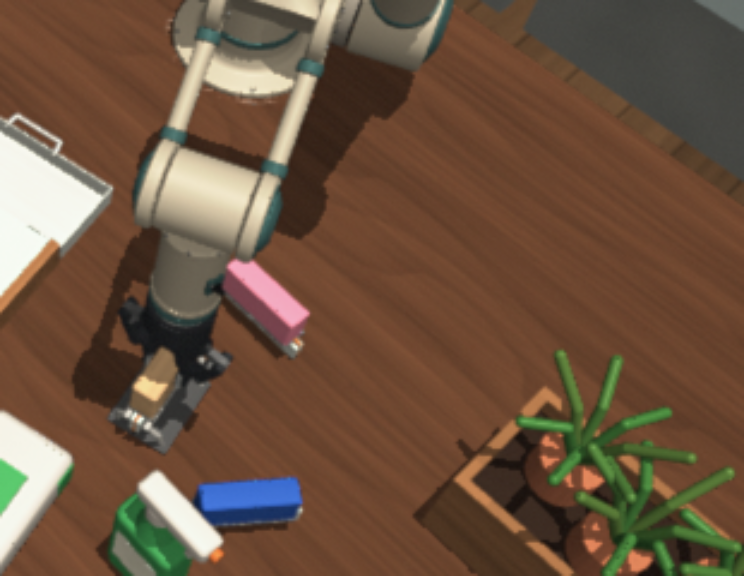

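The scraper is in the grip (31 mm). Now lift it and go to the back of the board, then check clearance to the edging.

```bash
python3 - <<'E'
from h import *
move_straight([*RP,.195],vel=.15)
s=sense();print(s['t'],s['contact_force'])
move_pose(bw(.112,-.051,.19),down(BY))
move_straight(bw(.112,-.051,.128),vel=.12)
sleep(.2)
s=sense();print(s['t'],s['contact_force'],s['torque'],s['eef_pos'],bw(.112,-.051,.128))
for n in("wrist","top","scene"):
    im=grab_frame(n);cv2.imwrite(f"pics/{n}2.png",im[...,::-1])
im=cv2.imread('pics/scene2.png');cv2.imwrite('pics/scene2c.png',cv2.resize(im[170:350,210:410],None,fx=3.3,fy=3.3))
E
```

```text
6.5833 [-0.62619376  1.24625805 -3.36053301]
9.0167 [ 1.44707226 -0.37827735 -2.86618915] [-0.04940206  0.0173669  -0.02347213] [ 0.71941608 -0.05313566  0.12936046] [np.float64(0.7187080591878283), np.float64(-0.053068588856393706), 0.128]
```

View pics/wrist2.png

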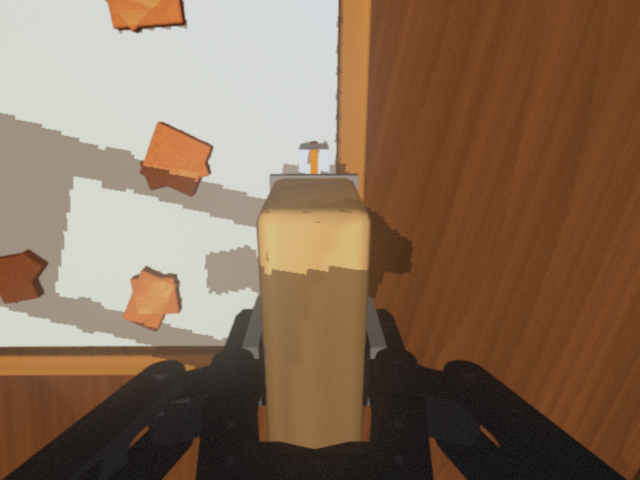

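View pics/scene2c.png

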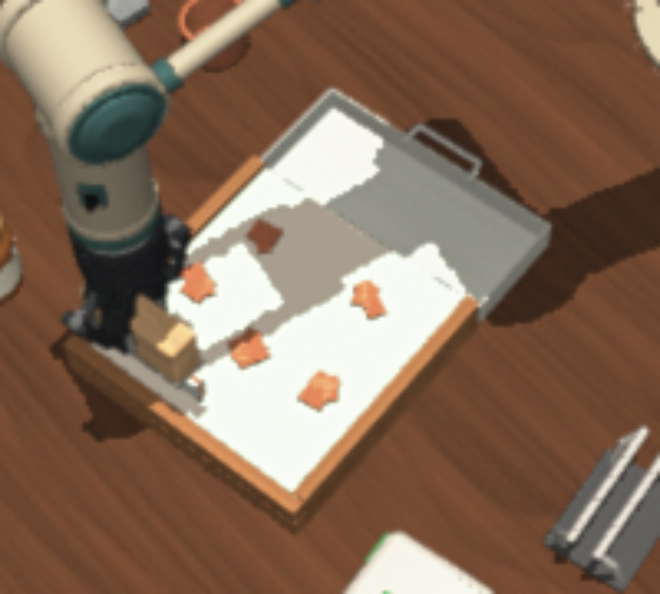

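```bash
python3 - <<'E'
from h import *
c=get_calibration("wrist")
a=np.radians(BY)
def tb(P): 
    d=P[:,:2]-BC; return np.c_[d[:,0]*np.cos(a)+d[:,1]*np.sin(a),-d[:,0]*np.sin(a)+d[:,1]*np.cos(a)]
print("bar end at z .099/.075", tb(ray(c,[[314,176]],.099)),tb(ray(c,[[314,152]],.075)))
for z in(.07,.06,.05): print(z,tb(ray(c,[[314,143]],z)))
print("edging inner top", tb(ray(c,[[340,20],[338,130]],.046)), "side", tb(ray(c,[[20,355],[180,356]],.046)), "glass side",tb(ray(c,[[20,346],[180,346]],.036)))
im=cv2.imread('pics/wrist2.png');cv2.imwrite('pics/w2c.png',cv2.resize(im[120:230,240:390],None,fx=5,fy=5,interpolation=cv2.INTER_CUBIC))
E
```

```text
bar end at z .099/.075 [[0.1122085  0.00341046]] [[0.11224115 0.00976059]]
0.07 [[0.1122474  0.01317035]]
0.06 [[0.11226197 0.01217421]]
0.05 [[0.11227654 0.01117807]]
edging inner top [[0.12439433 0.06694511]
 [0.12443814 0.01722785]] side [[-0.0682097  -0.11667981]
 [ 0.02990514 -0.11747427]] glass side [[-0.07527494 -0.11705211]
 [ 0.0267692  -0.11712184]]
```

View pics/w2c.png

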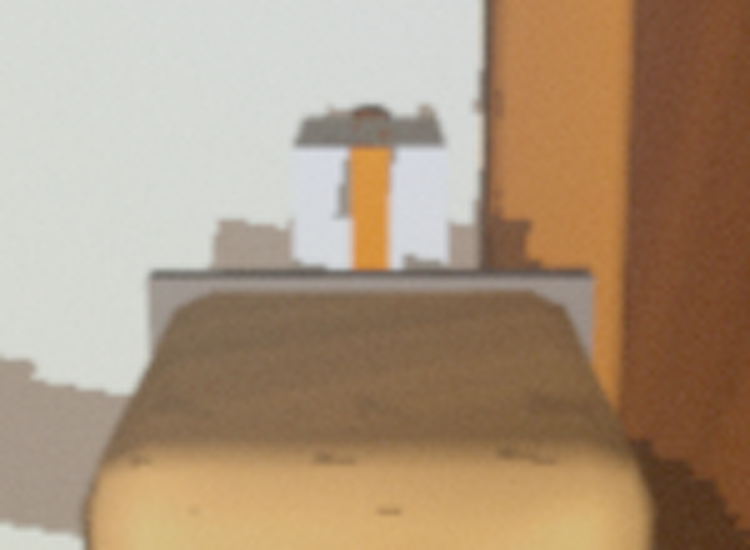

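```bash
python3 - <<'E'
from h import *
Y1=-.0450
move_straight(bw(.112,Y1,.124),vel=.05)
sleep(.2)
s=sense();f0=s['contact_force'];print(s['t'],f0,s['eef_pos'])
g=move_straight(bw(.112,Y1,.094),vel=.012,guard=3)
s=sense();print(g,s['t'],s['contact_force']-f0,s['torque'],s['eef_pos'])
sleep(.2)
s=sense();print(g,s['t'],s['contact_force']-f0,s['torque'],s['eef_pos'])
for n in("wrist","scene"):
    im=grab_frame(n);cv2.imwrite(f"pics/{n}3.png",im[...,::-1])
E
```

```text
9.6583 [ 0.12292319  0.04245371 -3.19828789] [ 0.71773673 -0.04719181  0.1240088 ]
True 11.3667 [ 0.24366368 -0.22190527  7.12651384] [-0.01370539 -0.09870437  0.01838085] [ 0.71767425 -0.04716151  0.10116016]
True 11.5667 [ 1.90324239 -0.2390263   9.56155784] [-0.00902972 -0.08015164 -0.05966284] [ 0.71771683 -0.04716211  0.10094058]
```

View pics/wrist3.png

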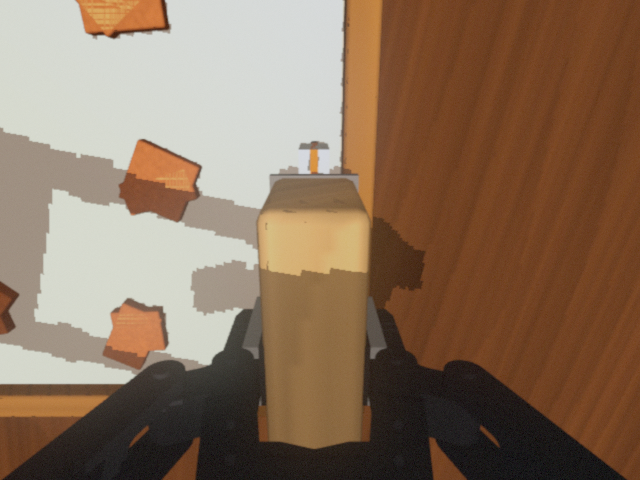

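```bash
cat >> h.py <<'E'
def fz(f0): 
    return float(np.mean([sense()['contact_force'][2] for _ in range(3)])-f0)
def settle(x,y,z,f0,target=5.,n=5,k=7000.):
    for i in range(n):
        move_straight(bw(x,y,z),vel=.02); sleep(.12); f=fz(f0)
        print("settle",round(z,5),round(f,2),round(float(sense()['eef_pos'][2]),5))
        if abs(f-target)<1.2: break
        z+=np.clip((f-target)/k,-.0008,.0008)
    return z,f
def stroke(x0,x1,y,z,f0,target=5.,vel=.07,step=.032,k=9000.):
    n=int(np.ceil((x0-x1)/step)); F=[]
    for x in np.linspace(x0,x1,n+1)[1:]:
        move_straight(bw(x,y,z),vel=vel); f=fz(f0); s=sense()
        print("x",round(float(x),3),"zc",round(z,5),"z",round(float(s['eef_pos'][2]),5),"F",(s['contact_force']).round(1),"fz",round(f,1))
        if x>-.12: z+=float(np.clip((f-target)/k,-.0004,.0004))
    return z
E
python3 - <<'E'
from h import *
f0=-3.2;Y1=-.045
z,f=settle(.112,Y1,.1014,f0)
print(z,f,sense()['t'])
E
```

```text
settle 0.1014 5.6 0.10147
0.1014 5.6019354579312655 12.0583
```

```bash
python3 - <<'E'
from h import *
f0=-3.2;Y1=-.045
z=stroke(.112,.08,Y1,.1014,f0,step=.016)
print(z,sense()['t'])
open('z.txt','w').write(str(z))
E
```

```text
x 0.096 zc 0.1014 z 0.10135 F [-1.  -0.7  2.6] fz 5.8
x 0.08 zc 0.10149 z 0.10138 F [-0.8 -0.6  2.1] fz 5.3
0.10152753844612307 12.8083
```

```bash
python3 - <<'E'
from h import *
f0=-3.2;Y1=-.045
z=stroke(.08,-.137,Y1,float(open('z.txt').read()),f0,step=.031)
print(z,sense()['t'])
open('z.txt','w').write(str(z))
move_straight(bw(-.137,Y1,.15),vel=.12)
im=grab_frame("scene");cv2.imwrite("pics/scene4.png",cv2.resize(im[170:350,210:410],None,fx=3.3,fy=3.3)[...,::-1])
im=grab_frame("wrist");cv2.imwrite("pics/wrist4.png",im[...,::-1])
print(sense()['t'])
E
```

```text
x 0.053 zc 0.10153 z 0.10137 F [-0.8  0.   2.4] fz 5.6
x 0.026 zc 0.10159 z 0.10139 F [-2.  -1.2  1.3] fz 4.5
x -0.001 zc 0.10153 z 0.10141 F [-1.6 -0.9  1.9] fz 5.1
x -0.029 zc 0.10154 z 0.1014 F [-1.3 -0.5  2.1] fz 5.3
x -0.056 zc 0.10158 z 0.10142 F [-2.3 -0.2  1.5] fz 4.7
x -0.083 zc 0.10154 z 0.10144 F [-2.4  0.2  2.2] fz 5.4
x -0.11 zc 0.10159 z 0.10144 F [-1.9 -1.3  1.4] fz 4.6
x -0.137 zc 0.10154 z 0.10125 F [-0.  -0.4 -2.4] fz 0.8
0.10154355756057304 17.1083
17.7583
```

View pics/scene4.png

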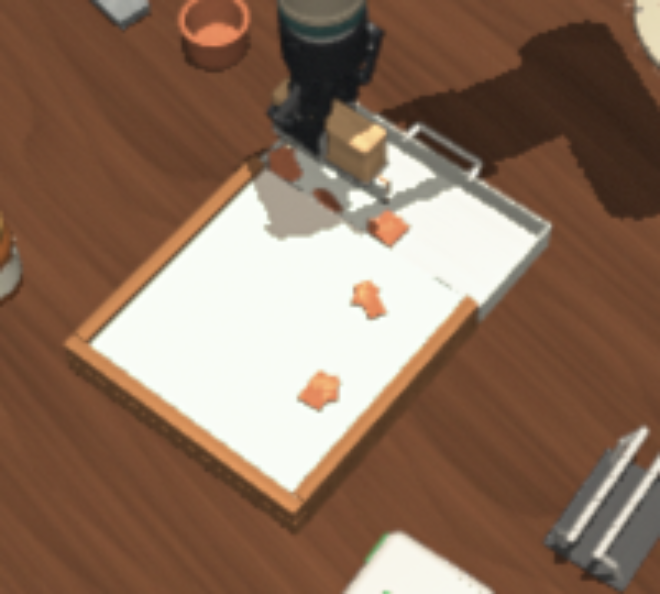

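View pics/wrist4.png

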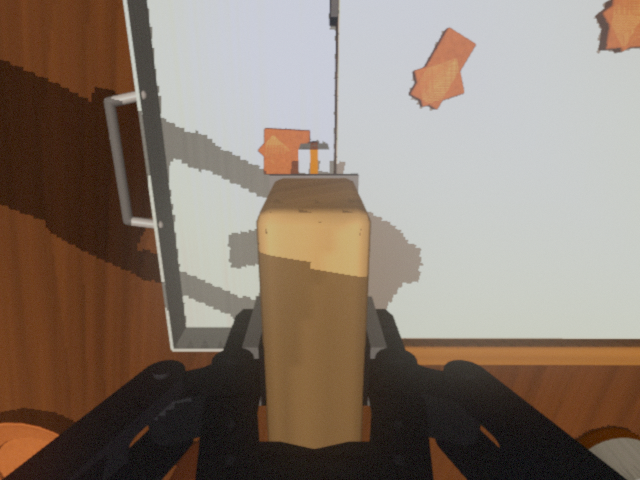

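The first stroke put three shards in the pan, held near 5 N until the edge. Two remain in the +y half. Next, position over that half at the back and check side clearance.

```bash
python3 - <<'E'
from h import *
move_straight(bw(.112,.054,.150),vel=.25)
move_straight(bw(.112,.054,.120),vel=.1)
sleep(.15)
s=sense();print(s['t'],s['contact_force'],s['eef_pos'],bw(.112,.054,.12))
im=grab_frame("wrist");cv2.imwrite("pics/wrist5.png",im[...,::-1])
im=grab_frame("top");cv2.imwrite("pics/top5.png",cv2.resize(im[125:310,245:400],None,fx=3.2,fy=3.2)[...,::-1])
im=cv2.imread('pics/wrist5.png');cv2.imwrite('pics/w5c.png',cv2.resize(im[20:240,230:390],None,fx=2.7,fy=2.7,interpolation=cv2.INTER_CUBIC))
E
```

```text
19.5833 [-0.13857515  0.00883531 -3.59451787] [0.7008271  0.0501458  0.12101964] [np.float64(0.7002945529481697), np.float64(0.05030424504092214), 0.12]
```

View pics/w5c.png

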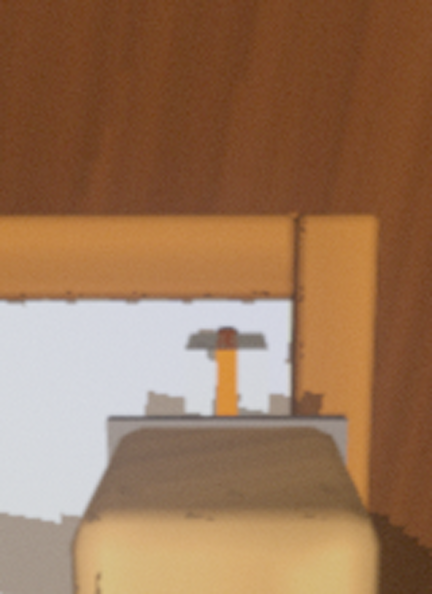

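View pics/top5.png

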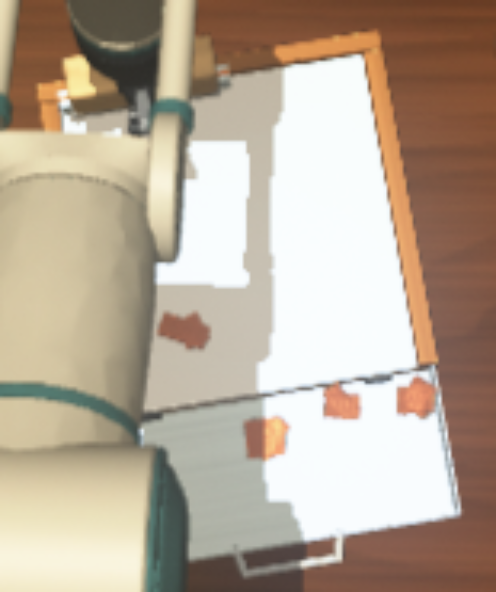

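```bash
python3 - <<'E'
from h import *
c=get_calibration("wrist");a=np.radians(BY)
def tb(P): 
    d=P[:,:2]-BC; return np.c_[d[:,0]*np.cos(a)+d[:,1]*np.sin(a),-d[:,0]*np.sin(a)+d[:,1]*np.cos(a)].round(4)
zb=sense()['eef_pos'][2]-.0545
print("bar bottom end",tb(ray(c,[[314,148.5]],zb)),"lip",tb(ray(c,[[314,141.5]],zb-.0116)),"edging",tb(ray(c,[[314,131],[320,100]],.046)),"glass",tb(ray(c,[[314,131]],.036)),"back",tb(ray(c,[[338.5,140]],.046)))
E
```

```text
bar bottom end [[0.1122 0.1163]] lip [[0.1122 0.1182]] edging [[0.1122 0.1224]
 [0.1151 0.1367]] glass [[0.1122 0.1217]] back [[0.1242 0.1181]]
```

```bash
python3 - <<'E'
from h import *
Y=.054
f0=fz(0);print(f0)
move_straight(bw(.112,Y,.1032),vel=.03); print(sense()['eef_pos'][2],fz(f0))
z,f=settle(.112,Y,.1017,f0)
z=stroke(.112,-.137,Y,z,f0,step=.0312)
print(z,sense()['t'])
move_straight(bw(-.137,Y,.15),vel=.12)
im=grab_frame("scene");cv2.imwrite("pics/scene6.png",cv2.resize(im[170:350,210:410],None,fx=3.3,fy=3.3)[...,::-1])
print(sense()['t'])
E
```

```text
-2.997581223017074
0.10313314203400234 -0.34982536493837024
settle 0.1017 0.98 0.10198
settle 0.10113 3.16 0.1016
settle 0.10086 6.73 0.10135
settle 0.10111 5.98 0.10131
x 0.081 zc 0.10111 z 0.10114 F [-0.5  0.2  5.2] fz 8.2
x 0.05 zc 0.10146 z 0.10125 F [-1.2 -0.5  3.8] fz 6.8
x 0.019 zc 0.10166 z 0.10131 F [-2.   0.6  3.2] fz 6.2
x -0.012 zc 0.1018 z 0.10143 F [-2.  -0.7  2.2] fz 5.2
x -0.044 zc 0.10182 z 0.10156 F [-2.5 -0.8  0.8] fz 3.8
x -0.075 zc 0.10169 z 0.10156 F [-3.  -0.2  0.1] fz 3.1
x -0.106 zc 0.10148 z 0.10146 F [-2.1 -0.9  2.4] fz 5.4
x -0.137 zc 0.10151 z 0.10106 F [ 0.6 -0.5 -2.6] fz 0.4
0.10151461307609572 26.5917
27.1917
```

View pics/scene6.png

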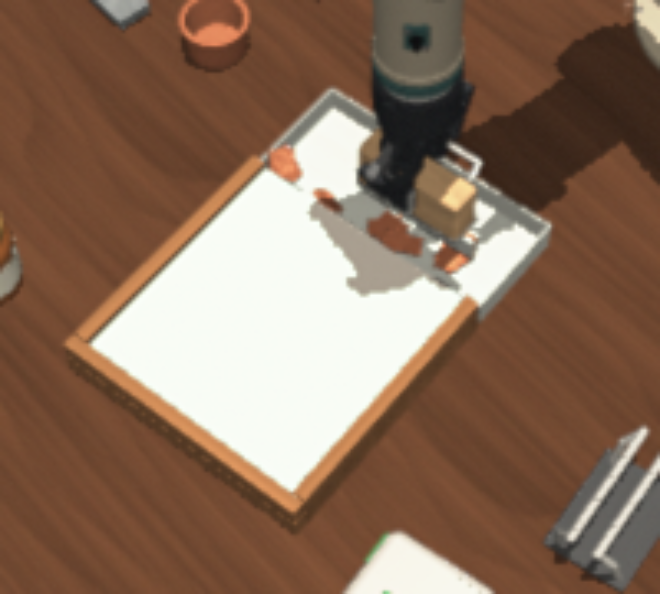

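Glass is clear and all shards are in the pan. Now carry the scraper back above the rack and look before inserting.

```bash
python3 - <<'E'
from h import *
move_straight(bw(-.137,.054,.195),vel=.15)
move_pose([*RP,.195],down(RA))
move_straight([*RP,.145],vel=.12)
sleep(.2)
s=sense();print(s['t'],s['contact_force'],s['torque'],s['eef_pos'])
im=grab_frame("wrist");cv2.imwrite("pics/wrist7.png",im[...,::-1])
im=grab_frame("scene");cv2.imwrite("pics/scene7.png",cv2.resize(im[250:400,340:490],None,fx=4,fy=4,interpolation=cv2.INTER_CUBIC)[...,::-1])
E
```

```text
29.575 [ 0.02753534 -0.19988132 -2.7248232 ] [0.00097764 0.01169043 0.0524486 ] [0.49543798 0.30919014 0.14608865]
```

View pics/wrist7.png

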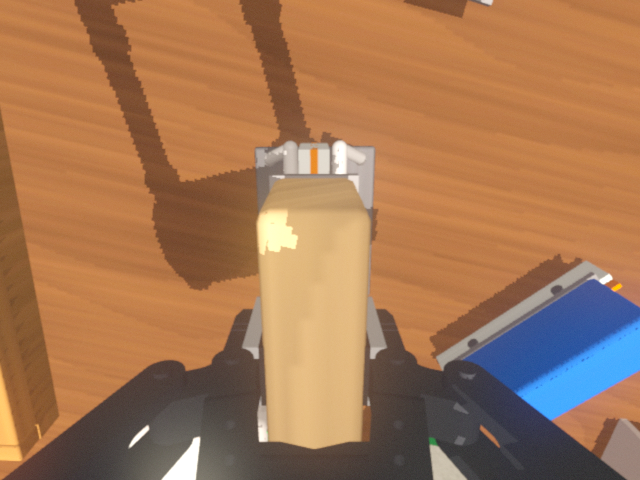

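View pics/scene7.png

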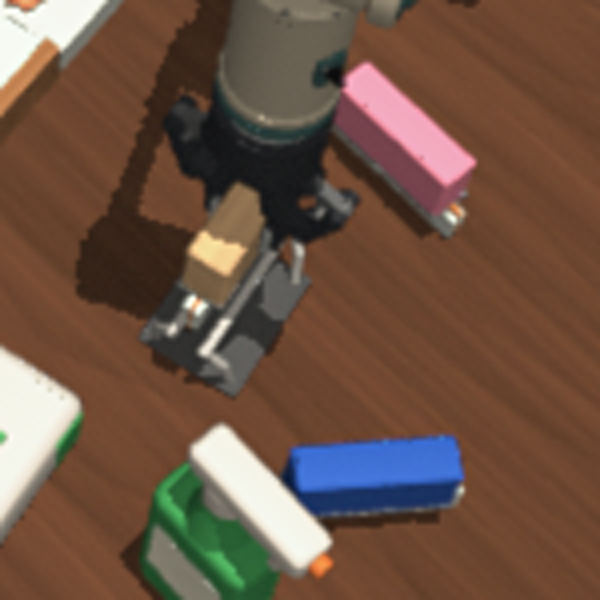

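```bash
python3 - <<'E'
from h import *
g=move_straight([*RP,.1],vel=.06,guard=7);s=sense();print(g,s['t'],s['contact_force'],s['eef_pos'])
if not g:
    f0=fz(0)
    g=move_straight([*RP,.0915],vel=.012,guard=4);sleep(.1);s=sense();print(g,s['t'],s['contact_force'],f0,s['torque'],s['eef_pos'])
im=grab_frame("wrist");cv2.imwrite("pics/wrist8.png",im[...,::-1])
im=grab_frame("scene");cv2.imwrite("pics/scene8.png",cv2.resize(im[250:400,340:490],None,fx=4,fy=4,interpolation=cv2.INTER_CUBIC)[...,::-1])
E
```

```text
False 30.575 [ 0.57741992  0.68593004 -3.36294087] [0.49504471 0.30918896 0.10024392]
True 31.2417 [0.19968078 0.11448525 5.22416306] -3.3629408718443976 [-0.08931797  0.02089771 -0.03130816] [0.49465559 0.30902469 0.09345085]
```

View pics/scene8.png

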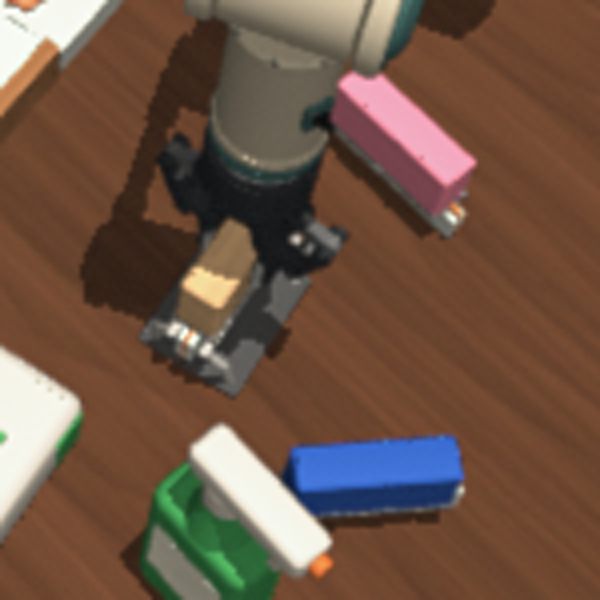

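Seated at the same TCP height as when it was picked up (0.0935). Release, retreat and check.

```bash
python3 - <<'E'
from h import *
command_gripper(.9)
move_straight([*RP,.20],vel=.1)
move_pose([.3,.35,.35],down(90))
sleep(.2)
s=sense();print(s['t'],s['contact_force'])
for n in("top","scene"):
    im=grab_frame(n);cv2.imwrite(f"pics/{n}9.png",im[...,::-1])
im=cv2.imread('pics/top9.png');c=get_calibration("top")
hsv=cv2.cvtColor(im,cv2.COLOR_BGR2HSV)
m=cv2.inRange(hsv,(15,60,150),(30,200,255)); m2=np.zeros_like(m); m2[200:275,155:200]=m[200:275,155:200]
k=max(cv2.findContours(m2,0,1)[0],key=cv2.contourArea); print(cv2.minAreaRect(k))
im=cv2.imread('pics/scene9.png');cv2.imwrite('pics/s9c.png',cv2.resize(im[180:390,220:460],None,fx=3.2,fy=2.8,interpolation=cv2.INTER_CUBIC))
E
```

```text
34.2583 [ 0.01652477 -0.25411482  0.10171863]
((175.46153259277344, 233.30770874023438), (46.28340148925781, 13.335895538330078), 78.69007110595703)
```

View pics/top9.png

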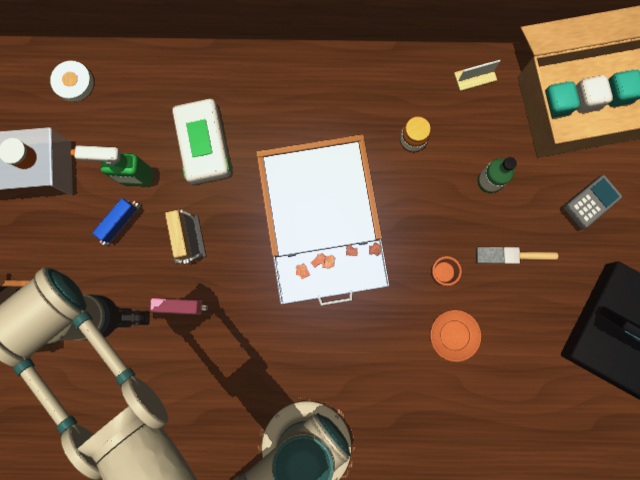

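View pics/s9c.png

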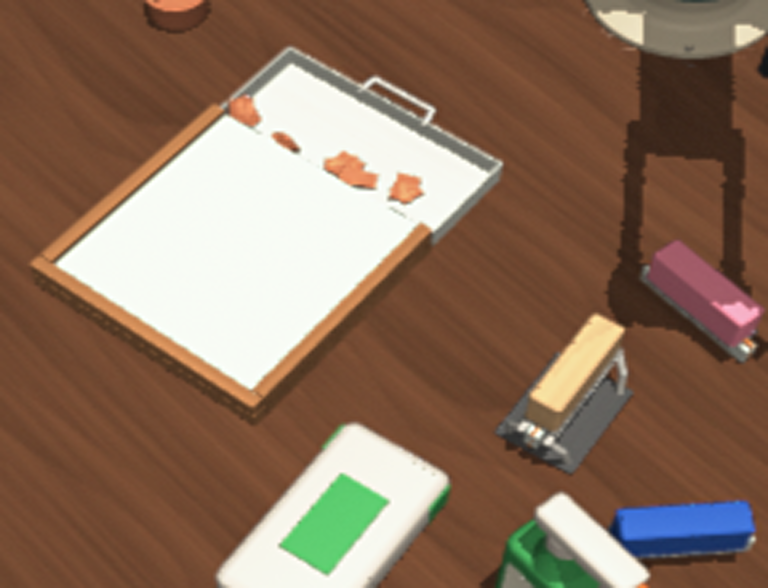

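Five shards are in the pan and the scraper is within 0.5 px of where it was. One shard sits in the pan's corner at (375,249), so I'll look closer at it.

```bash
python3 - <<'E'
from h import *
move_pose(bw(-.16,.0,.24),down(BY))
im=grab_frame("wrist");cv2.imwrite("pics/wrist10.png",im[...,::-1]);print(sense()['t'])
E
```

```text
36.025
```

View pics/wrist10.png

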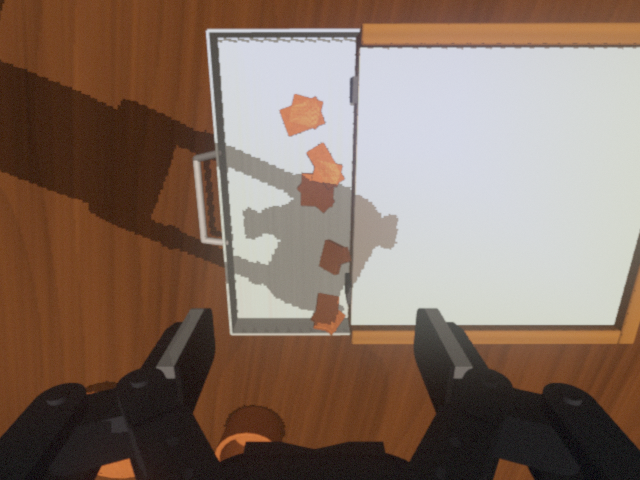

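```bash
python3 - <<'E'
from h import *
sleep(.5); s=sense(); print(s['t'],s['dq'].max() if hasattr(s['dq'],'max') else s['dq'])
print(finish_job())
E
```

```text
36.525 0.002320345559400568
the job is handed in; nothing more can be done
None
```

I took the scraper from its rack and felt for the glass. One stroke down each half of the board drew all five shards over the open edge into the pan. Then I put the scraper back and handed the job in at about 36.5 s of the 72 s allowed.

- **Blade force:** it read about 3–8 N at the checks along the strokes, from the back of the board to the edge. The first touch on the glass briefly read 9.6 N, and I eased it off before the stroke. In the second stroke it crept from 8 N down to 3 N and was corrected step by step.
- **Shards:** the last pictures show the glass clear and all five shards in the pan. One sits in the pan's corner and looks to be leaning on the side wall, with its tip level with the wall's top.
- **Scraper and surroundings:** the scraper seated at the same height as when I took it, and the top picture puts it within 0.5 px of its starting place. By eye, the other things on the counter stand where they did; I did not measure them.
- **Disagreements:** the camera views differed by 2–3 mm on the board's and the scraper's positions. I set the side clearances from the wrist pictures taken just before each stroke.

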